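Turn covered vials over onto the tray

TASK

Two vials stand in the small block rack that has a loose cover over its mouth; the other rack, without a cover, is not wanted. Take hold of the covered rack by its cover, keep the two together, turn them over and set them down in the shallow metal tray so that the cover lies flat underneath. Then lift the rack straight off and stand or lay it on the desk outside the tray, leaving the vials in the cover with their caps down.

Things in the scene. Friction and masses are not known exactly. Their poses are not given: they have to be found in the camera images.
- cover_mid (a point): Loose cover: grey square cap, 58x58 mm outside, 36.5 deep, walls and floor 2.5, 70 g. Its centre; z runs from closed face out of the open side. At first it fits over the rack's mouth, 1.5 mm loose all round, on a fixed stand (ledge below it): z about to the robot's right, 10 deg down; y level, x up. Grip the side faces across y, upper two thirds free: that carries the rack too, from there on to z up.
- rack_mid (a point): Rack: white block 50x50x60 mm, 120 g, four blind holes 18.5 mm wide, 46 deep in one end (mouth). Its centre; z runs from foot to mouth, x and y square to its sides. The mouth touches the cover's floor, 34 mm deep in it; the foot sticks out 26 mm to the robot's right. The open rack on a second stand like this one is fixed and not part of the job.
- vial_1_mid (a point): A glass vial with a white cap, 15 mm across, 45 mm long, 12 g, loose in a hole of the rack and hidden under the cover. The point is its centre; its z axis points to the cap, which is at the rack's mouth.
- vial_2_mid (a point): The other vial, the same, in the hole diagonally opposite.
- tray_in (a point): The shallow metal tray, fixed on the desk: 180 x 200 mm outside (x, y), walls 3 mm thick and 14 mm high, floor 3 mm thick. The point is the centre of its inner floor, z up.
Things that resemble listed ones, but are neither listed nor needed, are in the scene too. Leave any green look-alike of the part that bears cover_mid alone. What is shaped like the part that bears rack_mid but blue is not meant.

How it is judged:
By the outcome, as a careful person would: the job done as asked, in the order asked, and still so for the second after the job is handed in, with the robot touching nothing.
It also fails if it takes over 58 s, if anything falls off the work surface, if the arm or the gripper's body presses on something with over 40 N, if the wrist force passes 120 N, or if a joint passes its speed limit or range.

ROBOT

A 6-joint arm with a two-finger parallel gripper is mounted at the origin on a cart in front of the work surface, level with it; the furniture and walls round the work are solid. World frame = base frame: x ahead of the robot, y to its left, z up, the work surface at z = 0. Lengths are in mm, angles in rad, forces in N, time in s.
With the tool pointing down it reaches from about 275 to 1000 mm from the base axis. Payload 8.4 kg.
Tool frame: the origin (TCP) lies at the very end of the fingers, on their centre line; the grasp point (between the pads) lies 19 mm behind it; z points along the fingers, y is the direction in which the jaws open and shut (so a half turn about z gives the same grasp; the last joint's range is limited). The gripper opens to 85 mm and grips with 20 to 120 N. Pads are 22 mm wide; open, the fingers measure 114 mm over their backs; the gripper's body (76 mm by 85 mm) begins 54 mm behind the grasp point. The pads swing forward as they close: fully open they stand 13 mm farther back than shut.
Start: joints at [-1.203, 0.353, 1.633, -0, 1.155, -0.002], TCP at [225.892, -582.753, 231.281] pointing down, gripper open.
Joint ranges: [-2.63, 2.63], [-0.92, 2.1], [0.06, 2.66], [-1.3, 4.44], [0, 2.69], [-3.02, 3.02]. Speed limits (rad/s): [2.22, 2.22, 2.79, 3.14, 3.14, 3.14].

INTERFACE

Orientations are given as [roll, pitch, yaw] about the fixed x, y, z axes, in that order (R = Rz(yaw) Ry(pitch) Rx(roll)).
In Python, from bench import bot, eyes gives the robot as it stands.
- The arm moves only by the tool servo_tool, never from a script. Its argument "plan" is a list of rows, each a list of 6 numbers: the shift along the tool's x, y, z in m, then the turn, a rotation vector about the tool's x, y, z in degrees. A call has 1 to 12 rows; each row is the pose to reach, as a shift and turn from the pose commanded when the call began, along the tool's axes at that moment; what a row does not reach only later rows make up. A row lasts 1/10 s, in which the tool goes at most 50 mm and 8.59 degrees, less where a joint would pass 70% of its speed; a pose out of reach is approached as far as the arm can. A call with a gripper value outside its range is refused whole. "fingers" is the opening, from -1 (shut) to 1 (fully open), set as the call begins (left out, the last holds). The fingers move at their own pace and stop on an object; the grip force is fixed at half the most. Time passes only in rows, so rows that repeat a pose let the fingers close. It gives the time, the measured TCP pose, the force and the opening at its end, in the units of the state.
- bot.observe(): the state, without advancing time (a new reading comes with each control period).
- eyes.get_image(name): name is "scene" or "top" or "wrist"; returns a dict with "pixels" (480x640x3 uint8, red, green, blue), "camera_matrix" (3x3 intrinsics, pixels), "rvec" (rotation vector, rad) and "tvec" (3), from world to camera coordinates, as OpenCV has them. Camera axes: x right, y down, z forward; pixel columns grow to the right and rows downward; lengths in mm; the calibration is good to about 2 mm. A picture is of the moment at which its call begins. There is no depth.
- bot.sign_off(): hands the job in, once; it reports no verdict.
The state is a dict: "time_s": time; "q": joint angles; "qd": joint speeds; "joint_efforts": joint torques, N m; "ee_pos": TCP position; "eef_rot": TCP orientation; "wrist_force": force on the tool from outside, world axes, zero at the start; "torque": the same for the moment, N m; "width": opening from 0.0 (shut) to 1.0 (fully open).
Only numpy, scipy, OpenCV 4.12 (cv2) and the standard library are available. Lean on these libraries where they do the work, as an engineer would, in place of code of your own. Each camera call takes 0.05 s, during which the arm holds its last target.

## Working session

There is one attempt and no reset: what is moved stays moved. The work goes in short steps, Python scripts to look and compute and a tool call to move; the robot and the scene stay as the last step left them, time stands still between calls to the robot, and variables do not carry over. Pictures are saved under pics/ and viewed, and the job is handed in when it is done.

Besides the shell and the picture viewer there is one more tool, called after "Emit:" by a JSON object that holds its "api" and its "payload", one argument or row to a line. servo_tool: Moves the arm, as the interface text tells. Its arguments: {"type":"object","properties":{"plan":{"type":"array"},"fingers":{"type":"number"}},"required":["plan"]}

```bash
mkdir -p pics; ls; python3 - <<'E'
from bench import bot, eyes
import cv2
print(bot.observe())
for n in ["scene","top","wrist"]:
    d=eyes.get_image(n); cv2.imwrite(f"pics/{n}0.png",d["pixels"][:,:,::-1])
    print(n,d["camera_matrix"],d["rvec"],d["tvec"])
E
```

```text
pics
{'time_s': 0.0, 'q': array([-1.20336716e+00,  3.53631011e-01,  1.63412514e+00, -2.40045000e-05,
        1.15519871e+00, -2.41125382e-03]), 'qd': array([-0.00059874,  0.00059373, -0.00024673,  0.00065643,  0.00047412,
       -0.00027834]), 'joint_efforts': array([ 2.27384924e-03, -6.05234528e+01, -3.42067373e+01,  1.41721530e-04,
        9.41393373e-03,  9.01298236e-08]), 'ee_pos': array([ 225.73449128, -582.30792183,  230.5762296 ]), 'eef_rot': array([-3.14023040e+00,  1.86632092e-05,  3.69850135e-01]), 'wrist_force': array([-0.55694779,  0.05177777,  0.43515218]), 'torque': array([-0.00937927,  0.02562438,  0.02061216]), 'width': 0.9974954414173556}
scene [[540.63240425   0.         323.6595644 ]
 [  0.         540.63240425 239.43405492]
 [  0.           0.           1.        ]] [ 0.58661443 -2.42334269  1.48749117] [452.30890958 133.22716735 890.47307633]
top [[615.25841029   0.         324.60515065]
 [  0.         615.25841029 236.18417593]
 [  0.           0.           1.        ]] [ 2.10006236 -2.13280356  0.2159988 ] [  78.75836352  478.20250751 1503.53742992]
wrist [[354.34621724   0.         317.86090234]
 [  0.         354.34621724 236.09539312]
 [  0.           0.           1.        ]] [-2.40576993  1.64669416  0.22010111] [-625.03964619  -35.15545381  377.4780477 ]
```

View pics/scene0.png

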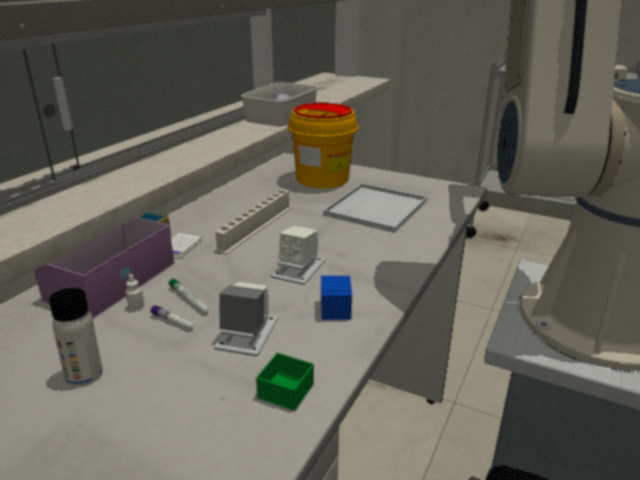

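View pics/top0.png

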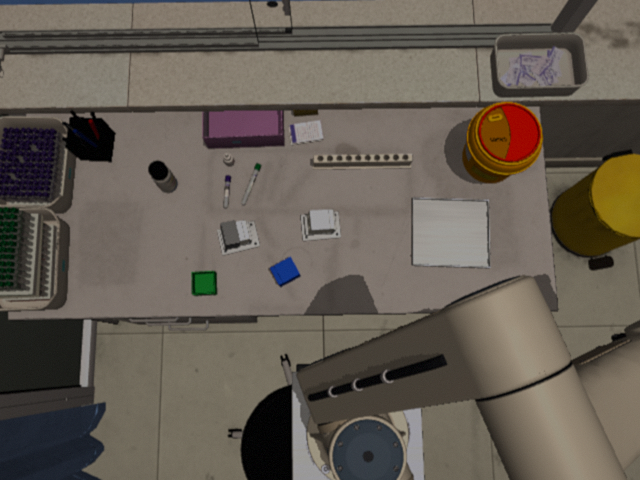

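View pics/wrist0.png

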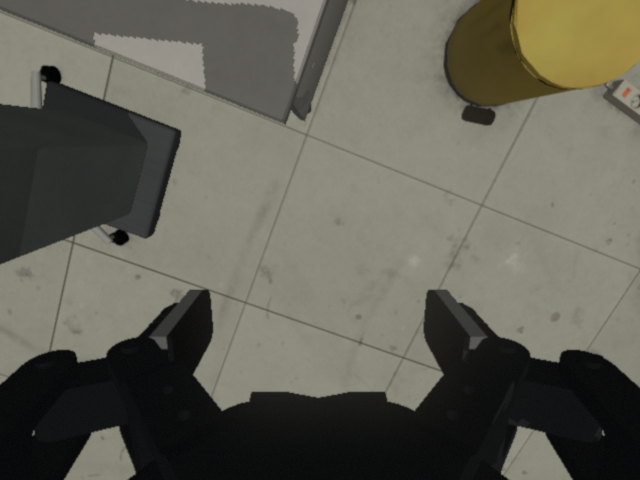

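The scene view shows the covered rack around (245,310) and the open rack at (298,248). The tray is at (375,207), with the blue block at (336,297) and the green cap at (286,380). In the top view the covered rack is around (238,236), the open rack at (321,222) and the tray at (451,232). The wrist view shows only floor. Next I'll zoom in and get rough positions.

```bash
cat > h.py <<'E'
import numpy as np, cv2
from bench import bot, eyes
def cam(d):
    R,_=cv2.Rodrigues(np.array(d["rvec"],float)); return np.array(d["camera_matrix"]),R,np.array(d["tvec"],float).reshape(3)
def ray(d,uv):
    K,R,t=cam(d); v=R.T@np.linalg.inv(K)@np.array([uv[0],uv[1],1.]); return -R.T@t, v/np.linalg.norm(v)
def onz(d,uv,z):
    c,v=ray(d,uv); return c+v*(z-c[2])/v[2]
def tri(obs):
    A=np.zeros((3,3));b=np.zeros(3)
    for d,uv in obs:
        c,v=ray(d,uv);P=np.eye(3)-np.outer(v,v);A+=P;b+=P@c
    return np.linalg.solve(A,b)
def proj(d,p):
    K,R,t=cam(d); q=K@(R@np.array(p,float)+t); return q[:2]/q[2]
def Rt():
    from scipy.spatial.transform import Rotation as Ro
    return Ro.from_euler('xyz',bot.observe()["eef_rot"]).as_matrix()
E
python3 - <<'E'
from h import *
np.set_printoptions(precision=1,suppress=True)
t=eyes.get_image("top"); s=eyes.get_image("scene")
for n,d,(x0,x1,y0,y1) in [("t",t,(180,360,190,310)),("s",s,(190,370,210,350))]:
    c=d["pixels"][y0:y1,x0:x1,::-1]; cv2.imwrite(f"pics/{n}1.png",cv2.resize(c,None,fx=4.2,fy=4.2,interpolation=cv2.INTER_CUBIC))
print("cam centres",ray(t,(0,0))[0],ray(s,(0,0))[0])
w=eyes.get_image("wrist");print(ray(w,(320,240)), bot.observe()["ee_pos"])
for p in [(238,236),(321,222),(285,271),(204,283)]: print(onz(t,p,50))
for p in [(413,199),(488,199),(489,267),(413,267)]: print(onz(t,p,14))
for p in [(314,155),(411,155),(495,170),(45,310),(550,303),(540,105)]: print(onz(t,p,0))
E
```

```text
cam centres [ 169.2   77.1 1568.7] [ 74.1 859.9 519.9]
(array([ 286.8, -559.6,  373.4]), array([-0.3, -0.1, -1. ])) [ 225.8 -582.6  231. ]
[482.8 289.5  50. ]
[515.8  79.9  50. ]
[392.  171.4  50. ]
[365.1 372.3  50. ]
[ 581.9 -161.1   14. ]
[ 578.9 -357.    14. ]
[ 399.6 -347.2   14. ]
[ 402.6 -153.2   14. ]
[711.2  96.1   0. ]
[ 707.2 -163.3    0. ]
[ 662. -385.    0.]
[308.9 784.1   0. ]
[ 306.7 -500.     0. ]
[ 844.5 -520.6    0. ]
```

View pics/t1.png

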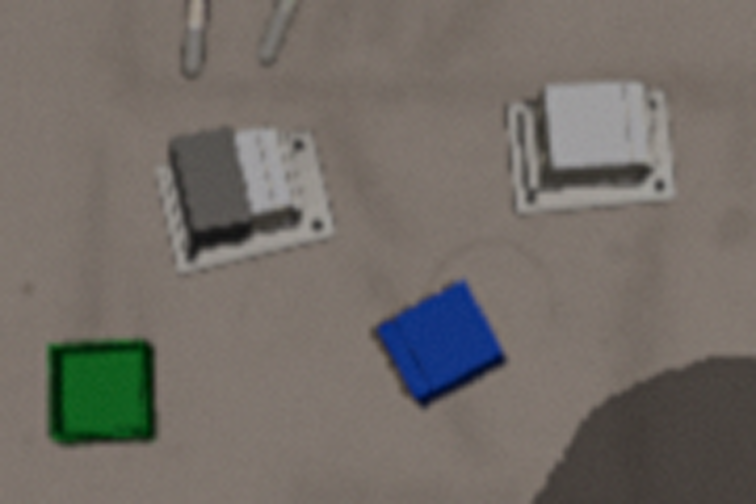

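View pics/s1.png

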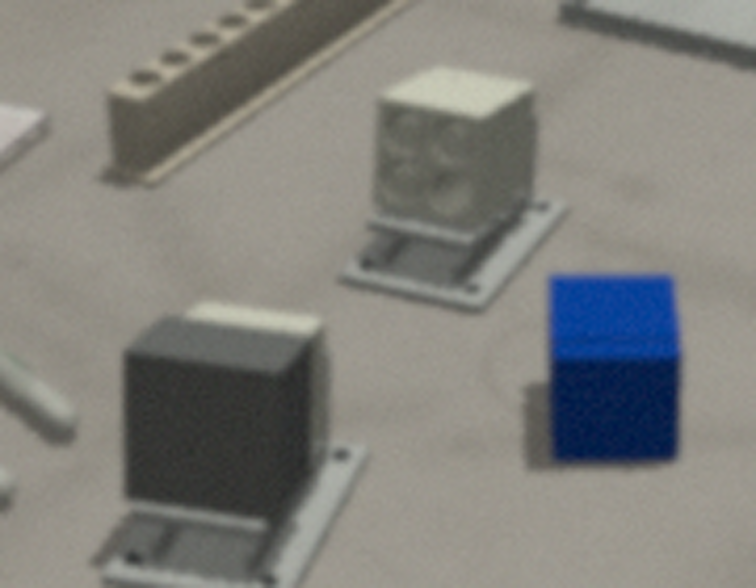

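The crops show the grey cover's closed face toward the robot's left and the white foot toward the right, with the stand yawed by about 10°. I'll move the wrist camera above it.

Emit:
{"api": "servo_tool", "payload": {
  "plan": [
    [0.563,-0.75,-0.02,0,0,-79],
    [0.563,-0.75,-0.02,0,0,-79],
    [0.563,-0.75,-0.02,0,0,-79],
    [0.563,-0.75,-0.02,0,0,-79],
    [0.563,-0.75,-0.02,0,0,-79],
    [0.563,-0.75,-0.02,0,0,-79],
    [0.563,-0.75,-0.02,0,0,-79],
    [0.563,-0.75,-0.02,0,0,-79],
    [0.563,-0.75,-0.02,0,0,-79],
    [0.563,-0.75,-0.02,0,0,-79],
    [0.563,-0.75,-0.02,0,0,-79],
    [0.563,-0.75,-0.02,0,0,-79]
  ],
  "fingers": 1
}}

```text
time_s: 1.5
ee_pos: [388.5, -3.2, 244.5]
eef_rot: [3.14, 0.0, 1.749]
wrist_force: [1.4, -0.4, -0.5]
width: 1.002
```

```bash
python3 - <<'E'
from h import *
from scipy.spatial.transform import Rotation as Ro
np.set_printoptions(precision=4,suppress=True)
o=bot.observe();print(o["time_s"],o["q"],o["ee_pos"],o["eef_rot"],o["wrist_force"])
print(Rt().T@(np.array([480,320,250])-o["ee_pos"]))
E
```

```text
1.5 [-0.0121 -0.0483  2.0846 -0.0001  1.1039 -0.1899] [388.4577  -3.2375 244.5497] [3.1403 0.0003 1.7486] [ 1.4015 -0.4278 -0.4702]
[301.9418 147.2909  -5.3587]
```

Emit:
{"api": "servo_tool", "payload": {
  "plan": [
    [0.3,0.147,-0.005,0,0,0],
    [0.3,0.147,-0.005,0,0,0],
    [0.3,0.147,-0.005,0,0,0],
    [0.3,0.147,-0.005,0,0,0],
    [0.3,0.147,-0.005,0,0,0],
    [0.3,0.147,-0.005,0,0,0],
    [0.3,0.147,-0.005,0,0,0],
    [0.3,0.147,-0.005,0,0,0],
    [0.3,0.147,-0.005,0,0,0],
    [0.3,0.147,-0.005,0,0,0]
  ]
}}

```text
time_s: 2.5
ee_pos: [479.4, 314.9, 248.8]
eef_rot: [-3.141, 0.001, 1.748]
wrist_force: [0.2, 0.4, -0.5]
width: 1.002
```

```bash
python3 - <<'E'
from h import *
import pickle
o=bot.observe();print(o["time_s"],o["q"],o["ee_pos"],o["eef_rot"],o["wrist_force"])
w=eyes.get_image("wrist");t=eyes.get_image("top");s=eyes.get_image("scene")
pickle.dump((w,t,s,o),open("v2.pkl","wb"))
cv2.imwrite("pics/w2.png",w["pixels"][:,:,::-1])
E
```

```text
2.5 [ 5.78710661e-01  2.57370883e-01  1.72611344e+00 -2.78561449e-04
  1.15914496e+00  4.01335053e-01] [479.41650693 314.90310352 248.84929212] [-3.14073807e+00  6.39860954e-04  1.74828380e+00] [ 0.16631129  0.40339899 -0.53976598]
```

View pics/w2.png

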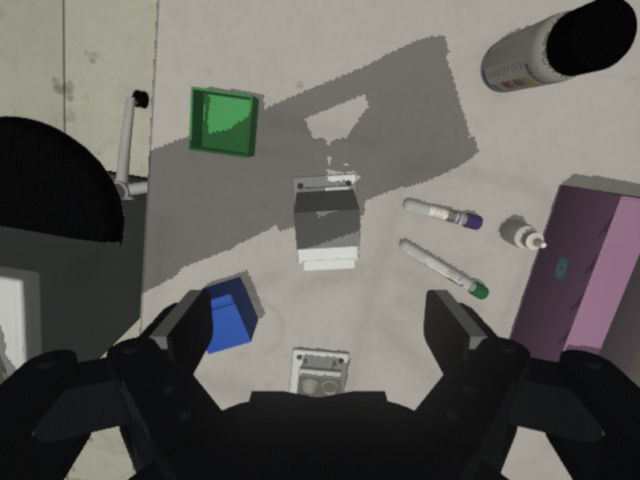

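The wrist view shows the cover at about (327,215), its foot at (328,257) and the stand plate below. Enlarging it will give me the corners.

```bash
python3 - <<'E'
from h import *
import pickle
w,t,s,o=pickle.load(open("v2.pkl","rb"))
for n,d,(x0,x1,y0,y1),f in [("w3",w,(280,380,165,285),5),("t3",t,(210,265,210,262),11),("s3",s,(200,285,270,360),6.5)]:
    c=d["pixels"][y0:y1,x0:x1,::-1].astype(float)*1.3; cv2.imwrite(f"pics/{n}.png",cv2.resize(np.clip(c,0,255).astype(np.uint8),None,fx=f,fy=f,interpolation=cv2.INTER_CUBIC))
E
```

```text
(no output)
```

View pics/w3.png

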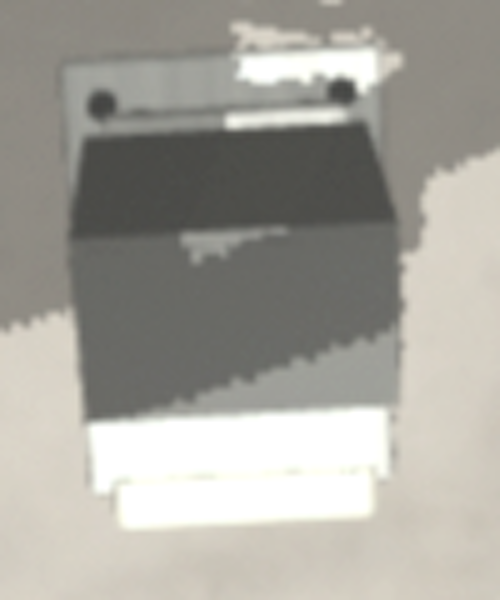

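View pics/t3.png

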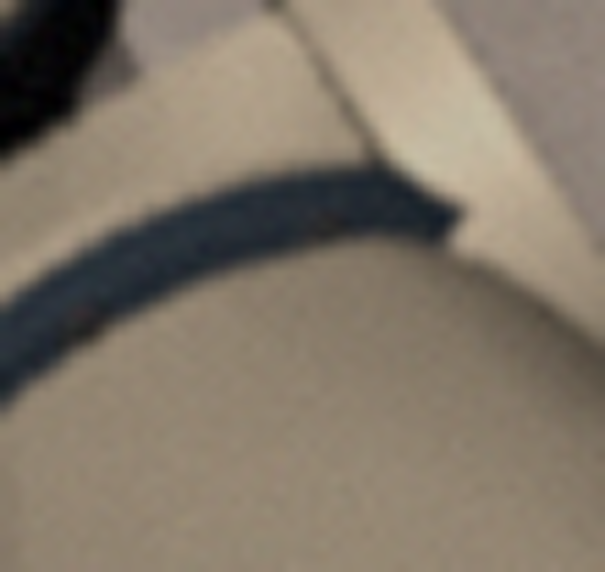

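View pics/s3.png

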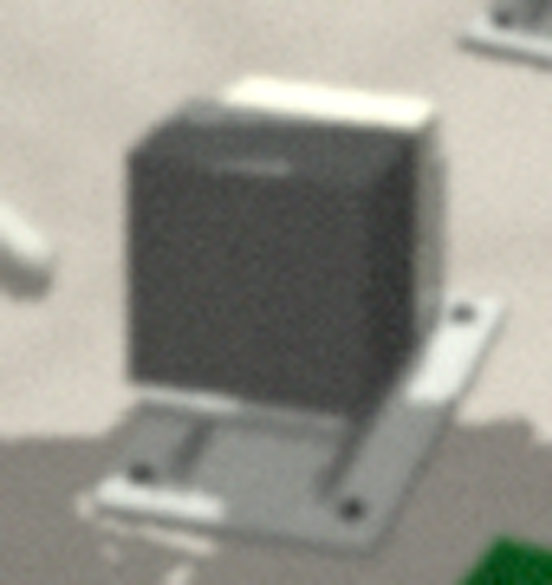

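```bash
cat > m.py <<'E'
from h import *
import pickle
from scipy.optimize import least_squares
from scipy.spatial.transform import Rotation as Ro
np.set_printoptions(precision=2,suppress=True)
w,t,s,o=pickle.load(open("v2.pkl","rb"))
c=lambda p,f,o:((np.array(p)+.5)/f-.5+np.array(o))
W={(29,29,-18.25):(72,240),(29,-29,-18.25):(396,222),(29,29,18.25):(87,420),(29,-29,18.25):(388,405),(-29,29,-18.25):(85,142),(-29,-29,-18.25):(363,122)}
S={(29,-29,-18.25):(130,155),(29,29,-18.25):(365,185),(-29,-29,-18.25):(132,380),(-29,29,-18.25):(350,415),(29,29,18.25):(418,130)}
W={k:c(v,5,(280,165)) for k,v in W.items()};S={k:c(v,6.5,(200,270)) for k,v in S.items()}
for k in S:
    if k in W: print(k,tri([(w,W[k]),(s,S[k])]))
P=np.array(list(W),float);U=np.array(list(W.values()))
K,R,T=cam(w)
ok,rv,tv=cv2.solvePnP(P,U,K,None,flags=cv2.SOLVEPNP_ITERATIVE)
Rc=cv2.Rodrigues(rv)[0];print("pnp w",R.T@(tv.ravel()-T));print(R.T@Rc)
print("resid",cv2.projectPoints(P,rv,tv,K,None)[0][:,0]-U)
E
python3 m.py
```

```text
(29, -29, -18.25) [512.68 328.22  86.71]
(29, 29, -18.25) [457.64 315.42  87.99]
(-29, -29, -18.25) [510.12 338.    31.57]
(-29, 29, -18.25) [456.51 325.27  32.32]
(29, 29, 18.25) [465.59 281.43  81.14]
pnp w [487.98 306.8   45.53]
[[ 0.04 -0.97  0.22]
 [-0.17 -0.23 -0.96]
 [ 0.99  0.   -0.17]]
resid [[-0.12 -0.05]
 [-0.62  0.27]
 [-0.06 -0.08]
 [ 1.05 -0.13]
 [ 0.08 -0.59]
 [-0.31  0.56]]
```

```bash
cat >> m.py <<'E'
def Rm(psi,dip=np.deg2rad(10)):
    h=np.array([np.sin(psi),-np.cos(psi),0]);cz=np.cos(dip)*h-np.sin(dip)*np.array([0,0,1]);cx=np.sin(dip)*h+np.cos(dip)*np.array([0,0,1]);return np.c_[cx,np.cross(cz,cx),cz]
def f(v):
    M=Rm(v[3]); return np.concatenate([proj(d,M@np.array(k)+v[:3])-u for d,D in((w,W),(s,S)) for k,u in D.items()])
r=least_squares(f,[488,309,56,.2]);print("joint",r.x,np.rad2deg(r.x[3]));print(r.fun.reshape(-1,2))
E
python3 m.py|sed -n '/joint/,$p'
```

```text
joint [487.8  309.13  55.68   0.22] 12.858474844994308
[[-0.67 -0.46]
 [ 1.    0.11]
 [-0.67  0.66]
 [ 2.42  0.85]
 [-0.15 -1.61]
 [ 1.08 -0.25]
 [-0.08 -0.52]
 [ 0.95  0.39]
 [-0.08  0.52]
 [ 2.77  1.09]
 [ 1.35 -0.31]]
```

```bash
cat > g.py <<'E'
from h import *
from scipy.spatial.transform import Rotation as Ro
np.set_printoptions(precision=2,suppress=True)
def Rm(psi,dip=10):
    psi,dip=np.deg2rad([psi,dip]);h=np.array([np.sin(psi),-np.cos(psi),0]);cz=np.cos(dip)*h-np.sin(dip)*np.array([0,0,1]);cx=np.sin(dip)*h+np.cos(dip)*np.array([0,0,1]);return np.c_[cx,np.cross(cz,cx),cz]
a=np.deg2rad(40)
# tool axes in the cover frame: z=-cos a cx - sin a cz ; y=-cy ; x=y x z
tz=np.array([-np.cos(a),0,-np.sin(a)]);ty=np.array([0,-1.,0]);Tc=np.c_[np.cross(ty,tz),ty,tz]
gc=np.array([14,0,4.])
def toolpose(C,M,back=0):
    R=M@Tc; return C+M@gc+R[:,2]*(19-back),R
def delta(p,R):
    o=bot.observe();R0=Ro.from_euler('xyz',o["eef_rot"]).as_matrix()
    print("tool shift mm",R0.T@(p-o["ee_pos"]),"turn deg",np.rad2deg(Ro.from_matrix(R0.T@R).as_rotvec()),"| t",o["time_s"],"q",o["q"],"F",o["wrist_force"],"ee",o["ee_pos"],"w",o["width"])
E
python3 - <<'E'
from g import *
C=np.array([488,309,55.7]);M=Rm(12.9)
for b in (100,0):
    p,R=toolpose(C,M,b);print(p);delta(p,R)
E
```

```text
[503.27 242.31 120.86]
tool shift mm [-75.51  10.35 128.46] turn deg [ 1.22 50.   -2.6 ] | t 2.65 q [ 0.58  0.26  1.73 -0.    1.16  0.4 ] F [-0.21  0.68 -0.51] ee [479.81 314.84 249.31] w 0.9982998902513753
[486.17 316.98  56.58]
tool shift mm [  1.01   6.62 192.73] turn deg [ 1.22 50.   -2.6 ] | t 2.65 q [ 0.58  0.26  1.73 -0.    1.16  0.4 ] F [-0.21  0.68 -0.51] ee [479.81 314.84 249.31] w 0.9982998902513753
```

Emit:
{"api": "servo_tool", "payload": {
  "plan": [
    [-0.04,0.005,0.0,0.2,8,-0.4],
    [-0.075,0.01,0.02,0.4,16,-0.9],
    [-0.075,0.01,0.04,0.6,24,-1.3],
    [-0.075,0.01,0.06,0.8,32,-1.7],
    [-0.075,0.01,0.08,1.0,41,-2.1],
    [-0.075,0.01,0.1,1.2,50,-2.6],
    [-0.0755,0.0104,0.1285,1.2,50,-2.6],
    [-0.0755,0.0104,0.1285,1.2,50,-2.6],
    [-0.0755,0.0104,0.1285,1.2,50,-2.6],
    [-0.0755,0.0104,0.1285,1.2,50,-2.6],
    [-0.0755,0.0104,0.1285,1.2,50,-2.6]
  ]
}}

```text
time_s: 3.75
ee_pos: [504.2, 244.1, 122.6]
eef_rot: [3.136, -0.872, 1.802]
wrist_force: [-0.6, 0.2, -0.0]
width: 1.0
```

```bash
python3 - <<'E'
from g import *
C=np.array([488,309,55.7]);M=Rm(12.9)
p,R=toolpose(C,M,0);delta(p,R)
for n in ("scene","wrist"):
  d=eyes.get_image(n);cv2.imwrite(f"pics/{n}4.png",d["pixels"][:,:,::-1])
  print(n,[proj(d,q) for q in (C,p)])
E
```

```text
tool shift mm [-2.17 -1.35 99.95] turn deg [0.04 0.05 0.24] | t 3.75 q [-0.02  0.57  1.91  0.94  1.16 -0.88] F [-0.64  0.2  -0.01] ee [504.18 244.05 122.56] w 0.9999201977865705
scene [array([242.51, 308.77]), array([240.44, 311.29])]
wrist [array([317.47, 248.75]), array([317.51, 238.4 ])]
```

View pics/wrist4.png

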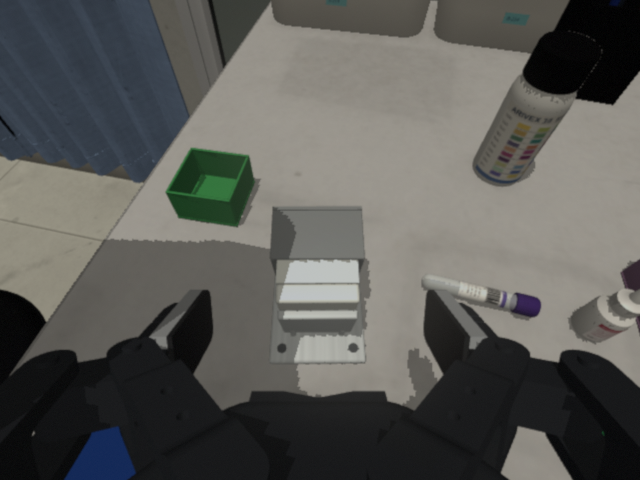

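View pics/scene4.png

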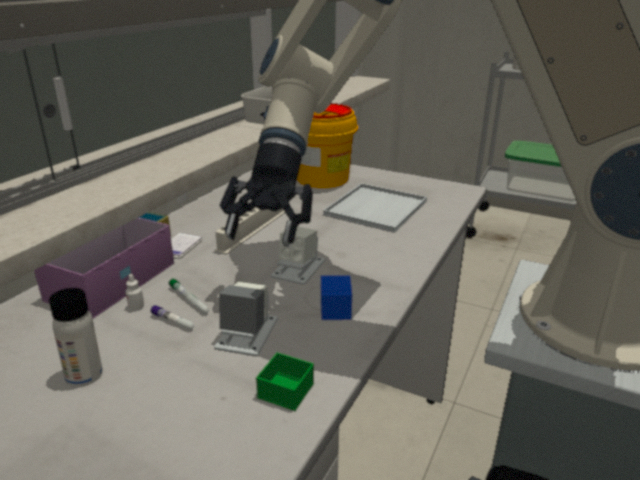

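The wrist view shows the cover centred between the jaws, spanning columns 272–364 with its top edge on rows 207–260. The approach looks clear in the scene view. A quick check of the model corners against this image before going in.

```bash
python3 - <<'E'
from g import *
C=np.array([488,309,55.7]);M=Rm(12.9)
d=eyes.get_image("wrist")
c=d["pixels"][190:350,250:390,::-1];c=cv2.resize(c,None,fx=4,fy=4,interpolation=cv2.INTER_CUBIC)
for k in [(29,29,-18.25),(29,-29,-18.25),(29,29,18.25),(29,-29,18.25),(-29,29,18.25),(-29,-29,18.25)]:
    u=(proj(d,C+M@np.array(k))-[250,190])*4;cv2.circle(c,tuple(int(x) for x in u),4,(0,0,255),1)
cv2.imwrite("pics/w5.png",c)
E
```

```text
(no output)
```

View pics/w5.png

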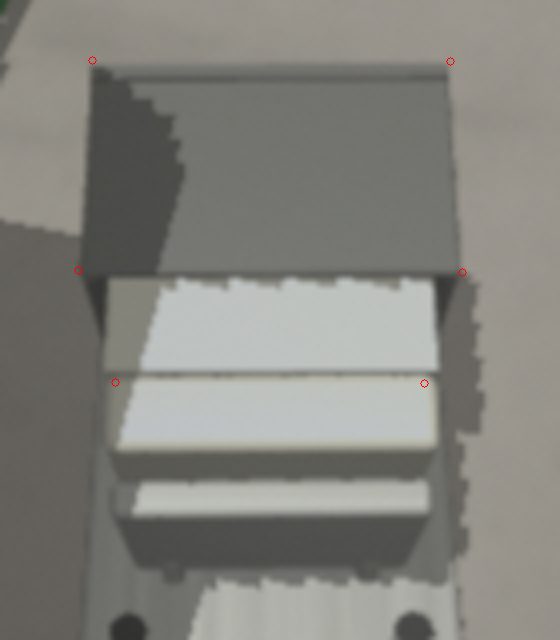

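The corners match to about 1 px, so I'm going in.

Emit:
{"api": "servo_tool", "payload": {
  "plan": [
    [-0.001,-0.001,0.02,0,0,0],
    [-0.002,-0.001,0.04,0,0,0],
    [-0.002,-0.001,0.06,0,0,0],
    [-0.002,-0.001,0.075,0,0,0],
    [-0.002,-0.001,0.088,0,0,0],
    [-0.002,-0.001,0.1,0,0,0],
    [-0.002,-0.001,0.1,0,0,0],
    [-0.002,-0.001,0.1,0,0,0]
  ]
}}

```text
time_s: 4.7
ee_pos: [485.6, 316.8, 54.7]
eef_rot: [3.142, -0.873, 1.797]
wrist_force: [-0.0, -0.0, 0.3]
width: 1.006
```

```bash
python3 - <<'E'
from g import *
C=np.array([488,309,55.7]);M=Rm(12.9)
p,R=toolpose(C,M,0);delta(p,R)
d=eyes.get_image("wrist");cv2.imwrite(f"pics/w6.png",d["pixels"][:,:,::-1])
d=eyes.get_image("scene");cv2.imwrite(f"pics/s6.png",cv2.resize(d["pixels"][200:360,180:380,::-1],None,fx=4,fy=3.75))
E
```

```text
tool shift mm [ 1.44  0.6  -1.16] turn deg [-0.06 -0.01  0.06] | t 4.7 q [ 0.11  0.68  1.95  1.1   1.03 -0.97] F [-0.03 -0.    0.27] ee [485.59 316.81  54.73] w 1.0059234074365335
```

View pics/w6.png

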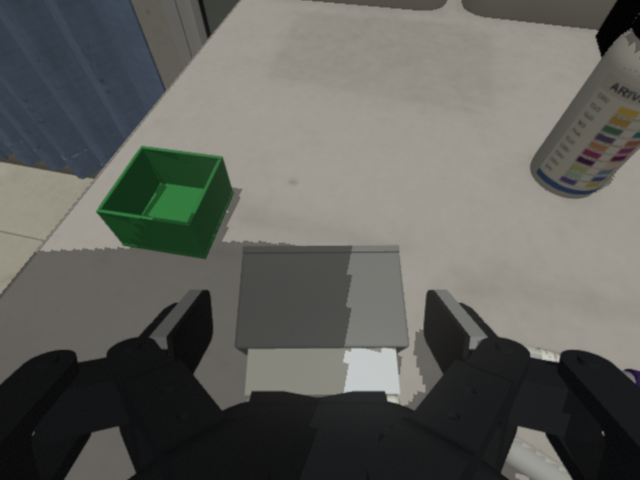

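View pics/s6.png

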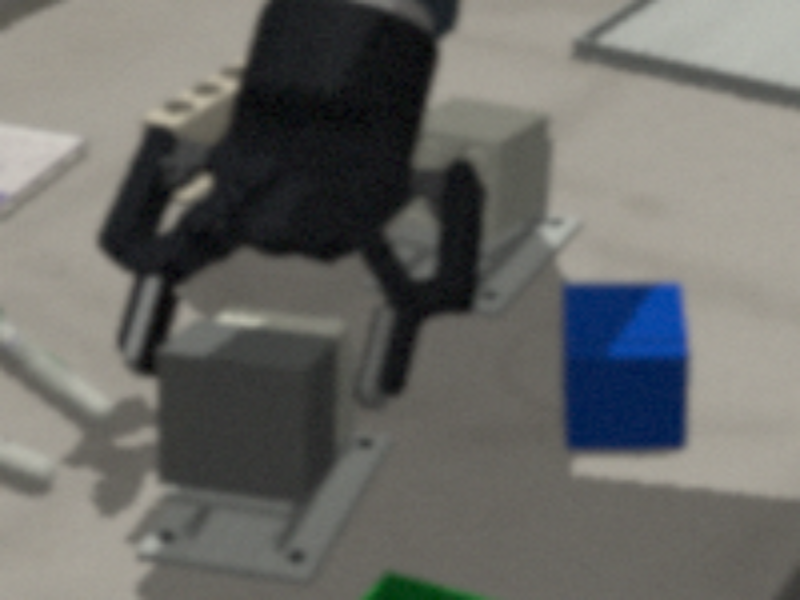

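Emit:
{"api": "servo_tool", "payload": {
  "plan": [
    [0.001,0.001,0,0,0,0],
    [0.001,0.001,0,0,0,0],
    [0.001,0.001,0,0,0,0],
    [0.001,0.001,0,0,0,0],
    [0.001,0.001,0,0,0,0],
    [0.001,0.001,0,0,0,0],
    [0.001,0.001,0,0,0,0],
    [0.001,0.001,0,0,0,0]
  ],
  "fingers": -1
}}

```text
time_s: 5.6
ee_pos: [487.1, 317.4, 56.2]
eef_rot: [3.14, -0.873, 1.798]
wrist_force: [1.0, -4.1, 5.3]
width: 0.668
```

```bash
python3 - <<'E'
from g import *
C=np.array([488,309,55.7]);M=Rm(12.9)
p,R=toolpose(C,M,0);delta(p,R)
d=eyes.get_image("wrist");cv2.imwrite(f"pics/w7.png",d["pixels"][:,:,::-1])
E
```

```text
tool shift mm [ 0.19 -1.01 -0.38] turn deg [ 0.02 -0.03  0.07] | t 5.6 q [ 0.11  0.68  1.95  1.1   1.03 -0.97] F [ 1.   -4.13  5.31] ee [487.12 317.37  56.19] w 0.6682530859789076
```

View pics/w7.png

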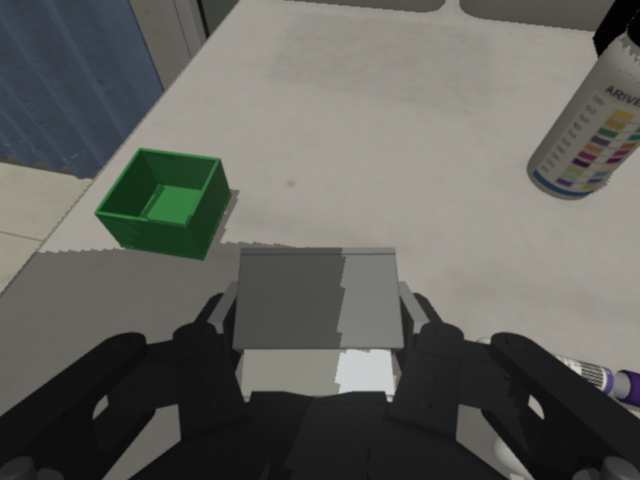

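The grip reads a 57 mm width on the cover, with low force. Lifting straight up.

Emit:
{"api": "servo_tool", "payload": {
  "plan": [
    [0.004,0,-0.0032,0,0,0],
    [0.009,0,-0.0077,0,0,0],
    [0.017,0,-0.014,0,0,0],
    [0.026,0,-0.022,0,0,0],
    [0.035,0,-0.03,0,0,0],
    [0.044,0,-0.037,0,0,0],
    [0.054,0,-0.045,0,0,0],
    [0.063,0,-0.053,0,0,0],
    [0.072,0,-0.06,0,0,0],
    [0.081,0,-0.068,0,0,0],
    [0.09,0,-0.076,0,0,0],
    [0.1,0,-0.0836,0,0,0]
  ]
}}

```text
time_s: 6.85
ee_pos: [486.3, 317.7, 186.8]
eef_rot: [-3.142, -0.873, 1.797]
wrist_force: [-0.6, 1.0, -1.9]
width: 0.668
```

```bash
python3 - <<'E'
from g import *
o=bot.observe();print(o["ee_pos"],o["wrist_force"],o["width"])
d=eyes.get_image("wrist");cv2.imwrite(f"pics/w8.png",d["pixels"][:,:,::-1])
R0=Rt()
hy=np.deg2rad(-110+90)  # psi for h=(sin,-cos): yaw=-90+psi
def target(psi,dip): return Rm(psi,dip)@Tc
print("check",np.rad2deg(Ro.from_matrix(R0.T@target(12.9,10)).as_rotvec()))
Rf=target(-20,-90)
# -90 dip: cz up
print(Rm(-20,-90))
rv=Ro.from_matrix(R0.T@Rf).as_rotvec();print("final turn",np.rad2deg(rv),np.rad2deg(np.linalg.norm(rv)))
for k in np.linspace(0,1,9):
    R=R0@Ro.from_rotvec(rv*k).as_matrix();cz=(R@Tc.T)[:,2];print(k,"cz",cz,"t",R[:,2])
E
```

```text
[486.33 317.68 186.83] [-0.6   1.03 -1.88] 0.6677767205913211
check [ 0.04 -0.05  0.13]
[[ 0.34 -0.94 -0.  ]
 [ 0.94  0.34 -0.  ]
 [ 0.   -0.    1.  ]]
final turn [  0.12 -97.    37.43] 103.97368669469103
0.0 cz [ 0.22 -0.96 -0.17] t [-0.17  0.75 -0.64]
0.125 cz [ 0.17 -0.98  0.04] t [-0.14  0.6  -0.79]
0.25 cz [ 0.12 -0.96  0.25] t [-0.13  0.42 -0.9 ]
0.375 cz [ 0.08 -0.89  0.45] t [-0.13  0.22 -0.97]
0.5 cz [ 0.04 -0.77  0.64] t [-0.13  0.01 -0.99]
0.625 cz [ 0.01 -0.61  0.79] t [-0.15 -0.2  -0.97]
0.75 cz [-0.   -0.43  0.9 ] t [-0.18 -0.4  -0.9 ]
0.875 cz [-0.01 -0.22  0.98] t [-0.22 -0.57 -0.79]
1.0 cz [0. 0. 1.] t [-0.26 -0.72 -0.64]
```

View pics/w8.png

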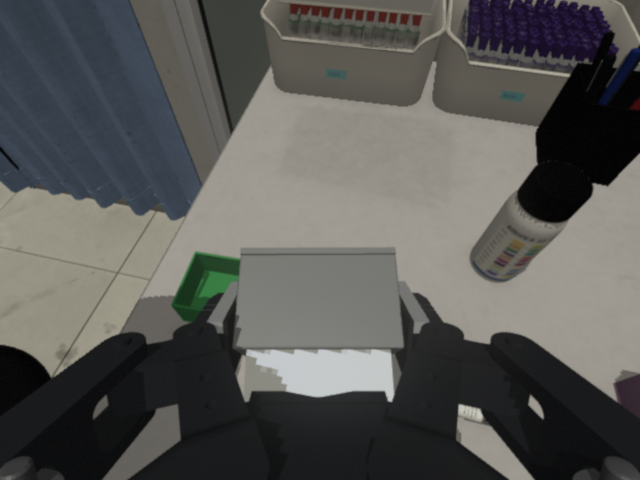

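The pair lifted together (about 2 N extra, foot still in the cover). Turning it smoothly now.

Emit:
{"api": "servo_tool", "payload": {
  "plan": [
    [0,0,0,0,-2,0.8],
    [0,0,0,0,-6,2.3],
    [0,0,0,0,-10,3.9],
    [0,0,0,0,-14,5.4],
    [0,0,0,0,-18,6.9],
    [0,0,0,0,-22,8.5],
    [0,0,0,0,-26,10],
    [0,0,0,0,-30,11.6],
    [0,0,0,0,-34,13.1],
    [0,0,0,0,-38,14.7],
    [0,0,0,0,-42,16.2],
    [0,0,0,0,-45,17.4]
  ]
}}

```text
time_s: 8.1
ee_pos: [486.2, 318.1, 186.2]
eef_rot: [-3.007, -0.06, 1.523]
wrist_force: [-0.1, -0.1, -2.5]
width: 0.669
```

```bash
python3 - <<'E'
from g import *
C=np.array([490,-255,21.25]);M=Rm(-20,-90)
p,R=toolpose(C,M,0);print(p);delta(p,R);delta(p+[0,0,140],R)
d=eyes.get_image("wrist");cv2.imwrite(f"pics/w9.png",d["pixels"][:,:,::-1])
E
```

```text
[ 489.81 -255.52   13.04]
tool shift mm [-582.22   49.12  132.89] turn deg [ -0.01 -51.78  19.97] | t 8.1 q [0.51 0.38 1.72 0.13 1.14 0.49] F [-0.13 -0.13 -2.52] ee [486.16 318.1  186.23] w 0.6691369982455422
tool shift mm [-573.76   30.4    -5.59] turn deg [ -0.01 -51.78  19.97] | t 8.1 q [0.51 0.38 1.72 0.13 1.14 0.49] F [-0.13 -0.13 -2.52] ee [486.16 318.1  186.23] w 0.6691369982455422
```

View pics/w9.png

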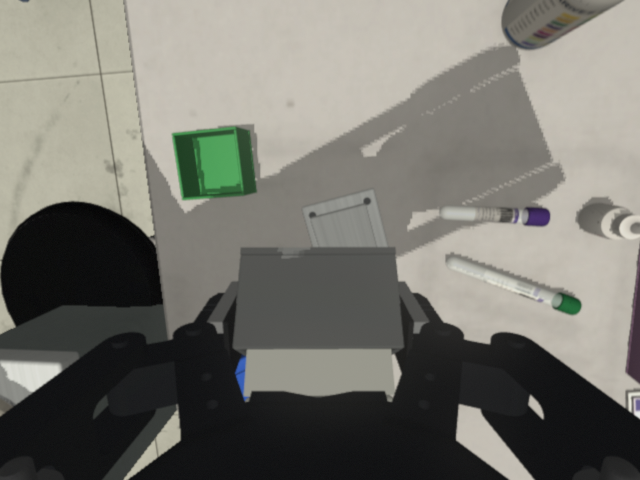

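Emit:
{"api": "servo_tool", "payload": {
  "plan": [
    [-0.01,0.001,0,0,-3,1.2],
    [-0.03,0.002,0,0,-7,2.7],
    [-0.055,0.003,0,0,-11,4.2],
    [-0.08,0.004,0,0,-15,5.8],
    [-0.11,0.006,0,0,-20,7.7],
    [-0.14,0.007,0,0,-25,9.6],
    [-0.17,0.009,0,0,-30,11.6],
    [-0.2,0.011,0,0,-35,13.5],
    [-0.23,0.012,0,0,-40,15.4],
    [-0.26,0.014,0,0,-44,17],
    [-0.29,0.015,0,0,-48,18.5],
    [-0.31,0.016,0,0,-51.8,20]
  ]
}}

```text
time_s: 9.35
ee_pos: [487.1, 6.6, 163.9]
eef_rot: [-3.139, 0.872, 1.222]
wrist_force: [-0.7, -0.6, -2.4]
width: 0.667
```

```bash
python3 - <<'E'
from g import *
C=np.array([490,-255,21.25]);M=Rm(-20,-90)
p,R=toolpose(C,M,0);delta(p+[0,0,100],R)
E
```

```text
tool shift mm [-118.96   92.74  220.36] turn deg [-0.14 -0.03  0.02] | t 9.35 q [ 0.41  0.58  1.75 -0.59  1.51  1.02] F [-0.68 -0.57 -2.42] ee [487.05   6.62 163.87] w 0.6669141756009079
```

Emit:
{"api": "servo_tool", "payload": {
  "plan": [
    [-0.01,0.008,0.018,0,0,0],
    [-0.021,0.016,0.04,0,0,0],
    [-0.033,0.026,0.062,0,0,0],
    [-0.046,0.036,0.085,0,0,0],
    [-0.059,0.046,0.11,0,0,0],
    [-0.073,0.057,0.135,0,0,0],
    [-0.086,0.067,0.16,0,0,0],
    [-0.1,0.078,0.185,0,0,0],
    [-0.11,0.086,0.204,0,0,0],
    [-0.117,0.091,0.216,0,0,0],
    [-0.119,0.0927,0.22,0,0,0],
    [-0.119,0.0927,0.22,0,0,0]
  ]
}}

```text
time_s: 10.55
ee_pos: [490.9, -253.8, 113.2]
eef_rot: [-3.14, 0.87, 1.222]
wrist_force: [-0.1, 0.7, -1.9]
width: 0.667
```

```bash
python3 - <<'E'
from g import *
C=np.array([490,-255,21.25]);M=Rm(-20,-90)
p,R=toolpose(C,M,0);delta(p+[0,0,100],R);delta(p,R)
for n in("top","scene","wrist"):
  d=eyes.get_image(n);cv2.imwrite(f"pics/{n}10.png",d["pixels"][:,:,::-1])
E
```

```text
tool shift mm [-1.18 -0.4   1.62] turn deg [-0.08 -0.17  0.01] | t 10.55 q [-0.02  0.61  1.87 -0.88  1.21  0.9 ] F [-0.12  0.74 -1.93] ee [ 490.87 -253.78  113.18] w 0.6674130582117772
tool shift mm [75.23 -0.29 66.12] turn deg [-0.08 -0.17  0.01] | t 10.55 q [-0.02  0.61  1.87 -0.88  1.21  0.9 ] F [-0.12  0.74 -1.93] ee [ 490.87 -253.78  113.18] w 0.6674130582117772
```

View pics/wrist10.png

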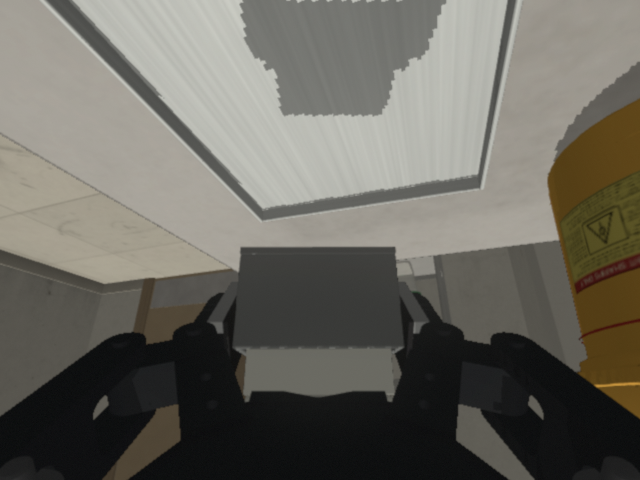

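View pics/scene10.png

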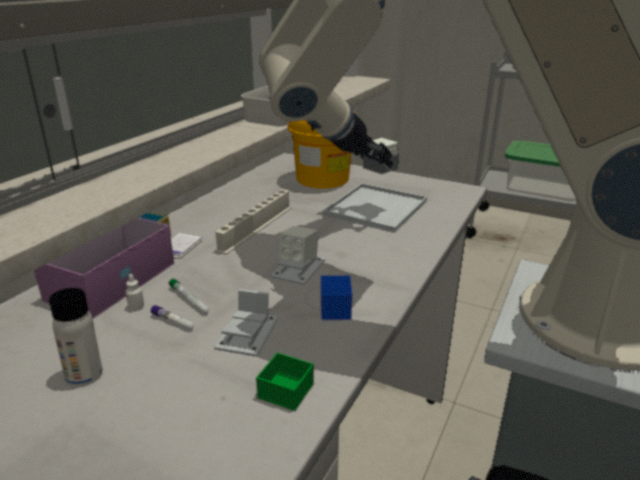

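The scene view shows the pair upright over the tray with the foot up, and the stand left empty behind. The wrist view shows the cover and foot unchanged in the grip. Descending to about 8 mm above the floor.

Emit:
{"api": "servo_tool", "payload": {
  "plan": [
    [0.006,0,0.005,0,0,0],
    [0.014,0,0.012,0,0,0],
    [0.022,0,0.019,0,0,0],
    [0.03,0,0.026,0,0,0],
    [0.038,0,0.033,0,-0.1,0],
    [0.046,0,0.04,0,-0.1,0],
    [0.053,0,0.046,0,-0.2,0],
    [0.06,0,0.052,0,-0.2,0],
    [0.066,0,0.058,0,-0.2,0],
    [0.069,0,0.061,0,-0.2,0],
    [0.069,0,0.061,0,-0.2,0]
  ]
}}

```text
time_s: 11.8
ee_pos: [490.1, -255.8, 20.7]
eef_rot: [-3.139, 0.874, 1.224]
wrist_force: [-0.3, 0.2, -1.9]
width: 0.67
```

```bash
python3 - <<'E'
from g import *
C=np.array([490,-255,21.25]);M=Rm(-20,-90)
p,R=toolpose(C,M,0);delta(p,R)
d=eyes.get_image("scene");cv2.imwrite("pics/s11.png",cv2.resize(d["pixels"][130:250,300:460,::-1],None,fx=5,fy=5,interpolation=cv2.INTER_CUBIC))
d=eyes.get_image("wrist");cv2.imwrite("pics/w11.png",d["pixels"][:,:,::-1])
d=eyes.get_image("top");cv2.imwrite("pics/t11.png",cv2.resize(d["pixels"][180:290,390:520,::-1],None,fx=5,fy=5,interpolation=cv2.INTER_CUBIC))
E
```

```text
tool shift mm [ 5.99 -0.31  4.77] turn deg [-0.05  0.09  0.08] | t 11.8 q [-0.02  0.77  1.87 -0.94  1.11  1.04] F [-0.35  0.17 -1.87] ee [ 490.05 -255.8    20.69] w 0.670431877184493
```

View pics/s11.png

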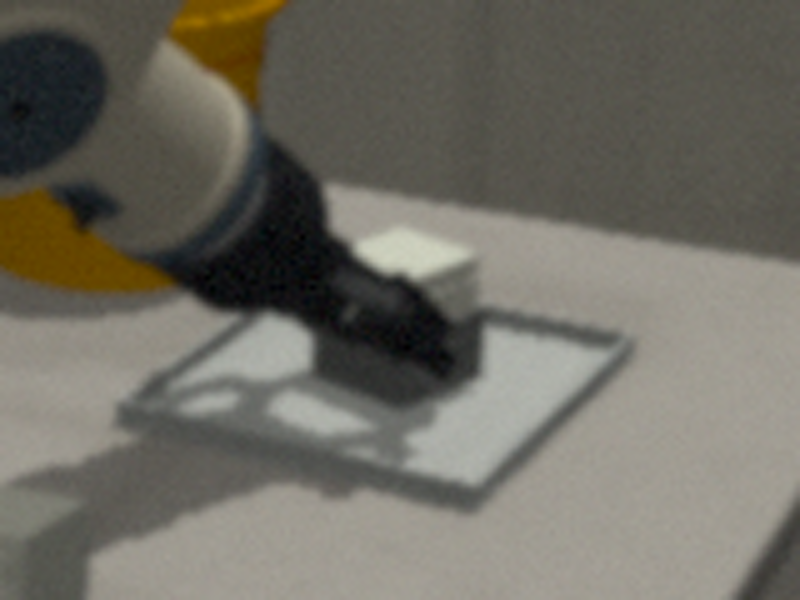

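View pics/w11.png

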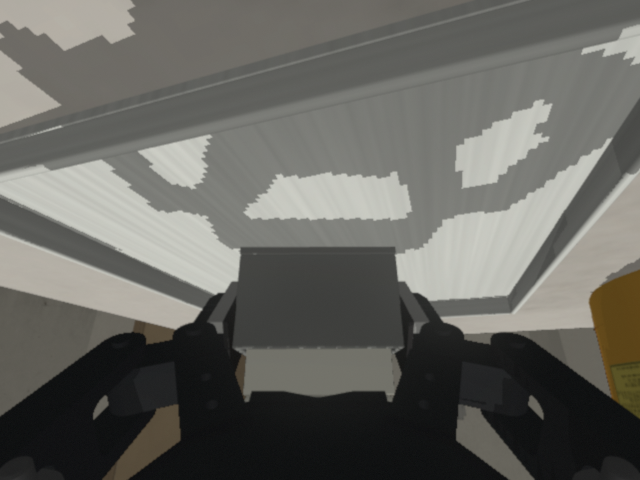

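View pics/t11.png

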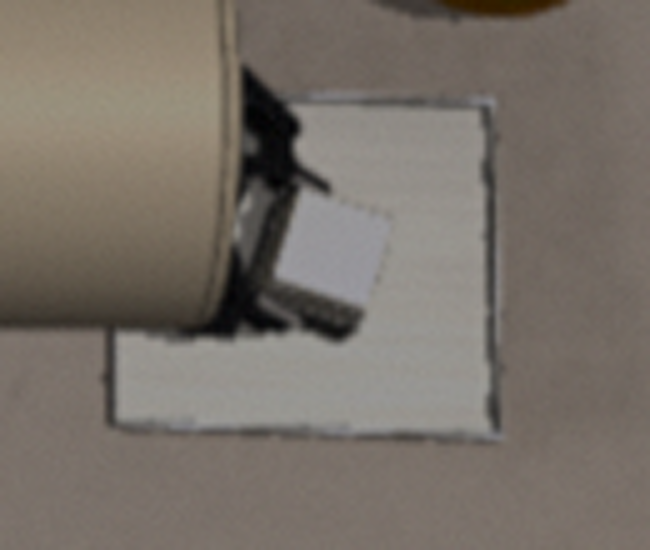

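The cover is inside the tray, level and just above the floor. Feeling my way down.

Emit:
{"api": "servo_tool", "payload": {
  "plan": [
    [0.0015,0,0.0013,0,0,0],
    [0.003,0,0.0026,0,0,0],
    [0.0038,0,0.0032,0,0,0],
    [0.0046,0,0.0039,0,0,0],
    [0.0046,0,0.0039,0,0,0]
  ]
}}

```text
time_s: 12.45
ee_pos: [490.3, -255.8, 15.1]
eef_rot: [-3.14, 0.874, 1.223]
wrist_force: [-0.6, 0.4, -2.3]
width: 0.667
```

Emit:
{"api": "servo_tool", "payload": {
  "plan": [
    [0.0006,0,0.0005,0,0,0],
    [0.0011,0,0.001,0,0,0],
    [0.0011,0,0.001,0,0,0]
  ]
}}

```text
time_s: 12.75
ee_pos: [490.4, -256.0, 14.4]
eef_rot: [-3.141, 0.875, 1.222]
wrist_force: [-0.2, 2.3, 5.2]
width: 0.672
```

Contact at 5 N. Releasing and backing out along the fingers.

Emit:
{"api": "servo_tool", "payload": {
  "plan": [
    [0,0,0,0,0,0],
    [0,0,0,0,0,0],
    [0,0,0,0,0,0],
    [0,0,0,0,0,0],
    [0,0,0,0,0,0]
  ],
  "fingers": 1
}}

```text
time_s: 13.25
ee_pos: [490.3, -255.9, 13.7]
eef_rot: [-3.14, 0.874, 1.223]
wrist_force: [-0.3, -0.0, 0.3]
width: 1.0
```

Emit:
{"api": "servo_tool", "payload": {
  "plan": [
    [0,0,-0.006,0,0,0],
    [0,0,-0.015,0,0,0],
    [0,0,-0.03,0,0,0],
    [0,0,-0.05,0,0,0],
    [0,0,-0.07,0,0,0],
    [0,0,-0.09,0,0,0],
    [0,0,-0.11,0,0,0],
    [0,0,-0.12,0,0,0]
  ]
}}

```text
time_s: 14.05
ee_pos: [523.4, -167.4, 92.5]
eef_rot: [3.139, 0.873, 1.222]
wrist_force: [-0.6, 0.1, 0.3]
width: 0.999
```

```bash
python3 - <<'E'
from g import *
o=bot.observe();print(o["time_s"],o["ee_pos"],o["wrist_force"])
d=eyes.get_image("wrist");cv2.imwrite("pics/w12.png",d["pixels"][:,:,::-1])
d=eyes.get_image("scene");cv2.imwrite("pics/s12.png",cv2.resize(d["pixels"][130:250,300:460,::-1],None,fx=5,fy=5,interpolation=cv2.INTER_CUBIC))
E
```

```text
14.05 [ 523.39 -167.4    92.53] [-0.62  0.14  0.33]
```

View pics/w12.png

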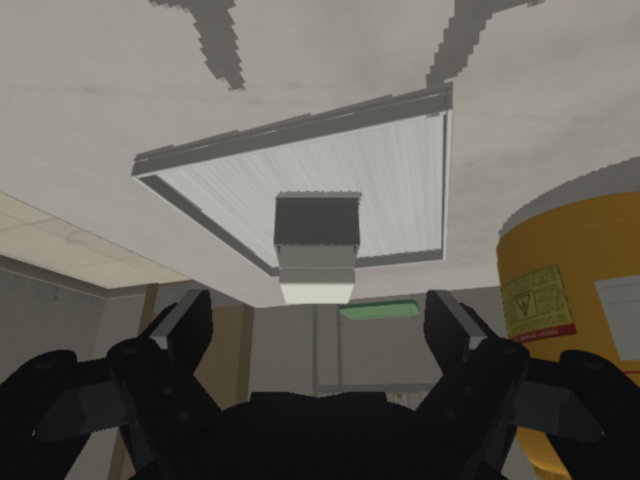

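View pics/s12.png

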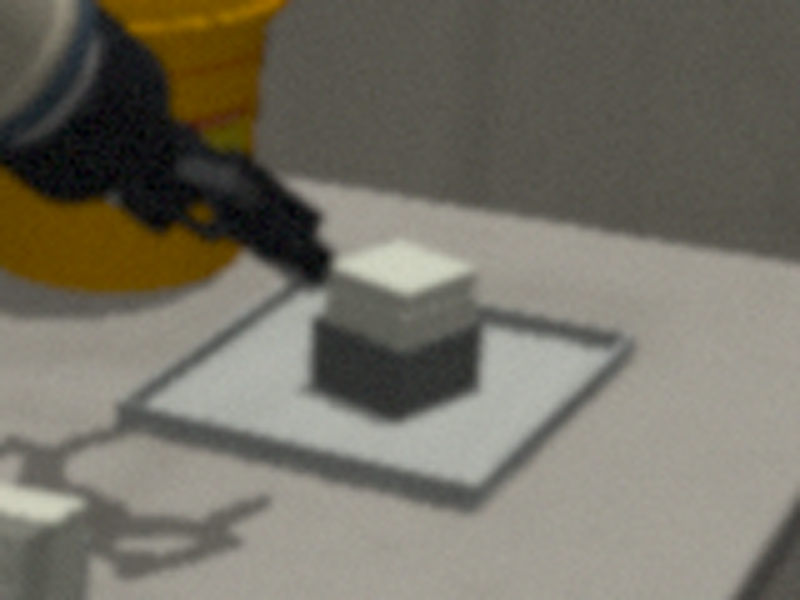

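The cover lies flat in the tray with the foot up (scene crop ~(400,330)), and the rack is seated. Now I'll bring the tool vertical above it.

```bash
python3 - <<'E'
from g import *
R=Ro.from_euler('xyz',[np.pi,0,np.deg2rad(70)]).as_matrix()
delta(np.array([490,-255,160.]),R)
E
```

```text
tool shift mm [-111.98   -1.55   27.59] turn deg [ 0.13 50.01  0.06] | t 14.15 q [ 0.13  0.68  1.79 -0.79  1.28  0.96] F [-0.07  0.2  -0.24] ee [ 523.24 -168.02   91.95] w 1.0023449834928326
```

Emit:
{"api": "servo_tool", "payload": {
  "plan": [
    [-0.02,0,-0.016,0,4,0],
    [-0.04,0,-0.033,0,10,0],
    [-0.058,0,-0.045,0,17,0],
    [-0.066,0,-0.038,0,24,0],
    [-0.076,-0.001,-0.022,0,31,0],
    [-0.088,-0.001,-0.005,0,38,0],
    [-0.1,-0.001,0.011,0,45,0],
    [-0.112,-0.0015,0.0275,0,50,0],
    [-0.112,-0.0015,0.0275,0.1,50,0],
    [-0.112,-0.0015,0.0275,0.1,50,0],
    [-0.112,-0.0015,0.0275,0.1,50,0]
  ]
}}

```text
time_s: 15.25
ee_pos: [488.4, -255.6, 158.5]
eef_rot: [-3.138, 0.002, 1.221]
wrist_force: [0.4, 0.4, -0.6]
width: 1.001
```

```bash
python3 - <<'E'
from g import *
o=bot.observe();print(o["time_s"],o["ee_pos"],o["eef_rot"],o["q"])
d=eyes.get_image("wrist");cv2.imwrite("pics/w13.png",d["pixels"][:,:,::-1])
c=d["pixels"][180:380,220:420,::-1];cv2.imwrite("pics/w13z.png",cv2.resize(c,None,fx=3,fy=3,interpolation=cv2.INTER_CUBIC))
E
```

```text
15.25 [ 488.38 -255.59  158.5 ] [-3.14  0.    1.22] [-0.48  0.32  1.86 -0.    0.96 -0.13]
```

View pics/w13.png

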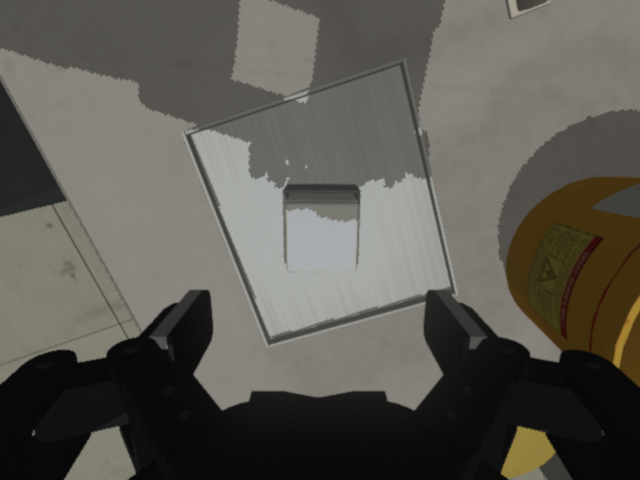

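View pics/w13z.png

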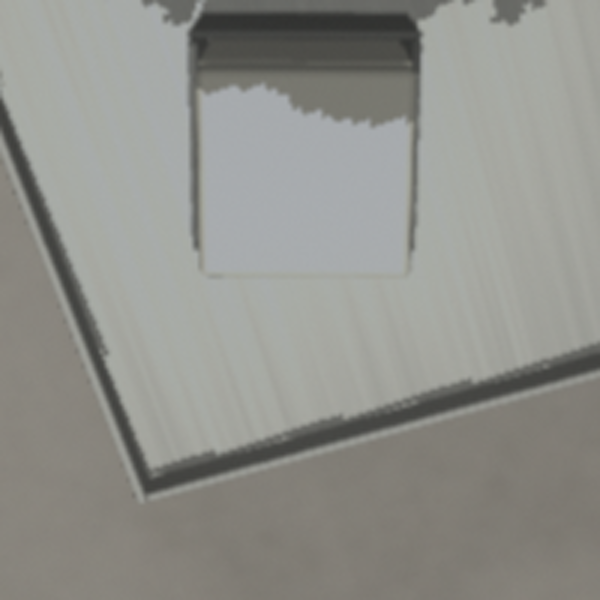

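The wrist view shows the rack foot (crop corners (200,68), (413,68), (203,274), (411,272)), square to the tool.

```bash
python3 - <<'E'
from g import *
d=eyes.get_image("wrist")
P=[onz(d,((u+.5)/3-.5+220,(v+.5)/3-.5+180),65.5) for u,v in [(200,68),(413,68),(203,274),(411,272)]]
P=np.array(P);print(P);c=P.mean(0);print(c)
for a,b in((0,1),(2,3),(0,2),(1,3)):
    e=P[b]-P[a];print(np.linalg.norm(e),np.rad2deg(np.arctan2(e[1],e[0])))
R=Ro.from_euler('xyz',[np.pi,0,np.deg2rad(70)]).as_matrix()
delta(np.array([c[0],c[1],46.]),R)
E
```

```text
[[ 476.56 -224.79   65.5 ]
 [ 521.37 -241.01   65.5 ]
 [ 459.39 -270.83   65.5 ]
 [ 505.71 -287.03   65.5 ]]
[ 490.76 -255.91   65.5 ]
47.66326176309933 -19.899661211132056
49.07012740461436 -19.27986073129118
49.13477745298394 -110.4475356781259
48.610699349498596 -108.79852544942779
tool shift mm [ -0.05   2.4  112.66] turn deg [-0.18  0.1   0.08] | t 15.35 q [-0.48  0.32  1.86 -0.    0.96 -0.13] F [-1.4   0.63  0.91] ee [ 488.92 -254.99  158.66] w 1.002756901250435
```

Emit:
{"api": "servo_tool", "payload": {
  "plan": [
    [0,0.001,0.01,0,0,0],
    [0,0.002,0.03,0,0,0],
    [0,0.002,0.05,0,0,0],
    [0,0.002,0.07,0,0,0],
    [0,0.002,0.09,0,0,0],
    [0,0.002,0.105,-0.1,0.1,0],
    [0,0.002,0.113,-0.1,0.1,0],
    [0,0.002,0.1145,-0.1,0.1,0],
    [0,0.002,0.1145,-0.1,0.1,0]
  ]
}}

```text
time_s: 16.25
ee_pos: [490.5, -256.7, 44.4]
eef_rot: [-3.141, -0.0, 1.222]
wrist_force: [0.4, -0.7, 0.4]
width: 0.997
```

Emit:
{"api": "servo_tool", "payload": {
  "plan": [
    [0,0,0,0,0,0],
    [0,0,0,0,0,0],
    [0,0,0,0,0,0],
    [0,0,0,0,0,0],
    [0,0,0,0,0,0],
    [0,0,0,0,0,0],
    [0,0,0,0,0,0],
    [0,0,0,0,0,0],
    [0,0,0,0,0,0]
  ],
  "fingers": -1
}}

```text
time_s: 17.15
ee_pos: [490.8, -257.3, 45.5]
eef_rot: [3.141, -0.0, 1.221]
wrist_force: [-1.2, 1.0, 4.5]
width: 0.57
```

```bash
python3 - <<'E'
from g import *
o=bot.observe();print(o["time_s"],o["ee_pos"],o["eef_rot"],o["wrist_force"],o["torque"],o["width"])
d=eyes.get_image("wrist");cv2.imwrite("pics/w14.png",d["pixels"][:,:,::-1])
E
```

```text
17.15 [ 490.82 -257.28   45.45] [ 3.14 -0.    1.22] [-1.19  1.01  4.47] [0.17 0.22 0.03] 0.5699817701256855
```

View pics/w14.png

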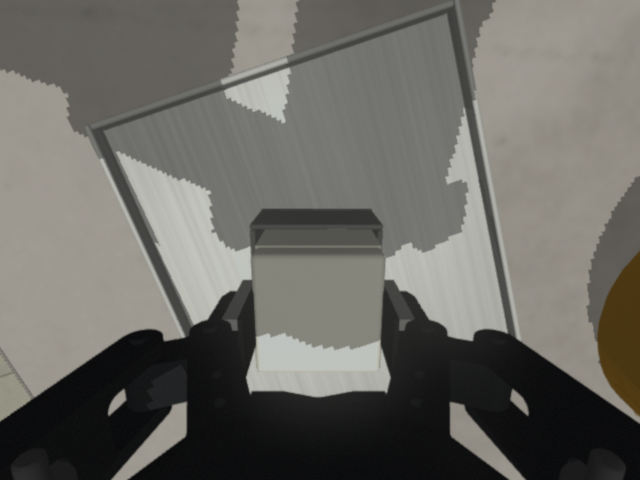

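Gripped at about 49 mm. Lifting straight up slowly.

Emit:
{"api": "servo_tool", "payload": {
  "plan": [
    [0,0,-0.002,0,0,0],
    [0,0,-0.004,0,0,0],
    [0,0,-0.007,0,0,0],
    [0,0,-0.011,0,0,0],
    [0,0,-0.015,0,0,0],
    [0,0,-0.019,0,0,0],
    [0,0,-0.023,0,0,0],
    [0,0,-0.027,0,0,0],
    [0,0,-0.031,0,0,0],
    [0,0,-0.035,0,0,0],
    [0,0,-0.038,0,0,0],
    [0,0,-0.038,0,0,0]
  ]
}}

```text
time_s: 18.4
ee_pos: [490.6, -257.2, 83.0]
eef_rot: [3.141, -0.0, 1.221]
wrist_force: [-0.0, -0.9, -1.3]
width: 0.568
```

```bash
python3 - <<'E'
from g import *
o=bot.observe();print(o["time_s"],o["ee_pos"],o["eef_rot"],o["wrist_force"],o["torque"],o["width"])
d=eyes.get_image("wrist");cv2.imwrite("pics/w15.png",d["pixels"][:,:,::-1])
d=eyes.get_image("scene");cv2.imwrite("pics/s15.png",cv2.resize(d["pixels"][130:250,300:460,::-1],None,fx=5,fy=5,interpolation=cv2.INTER_CUBIC))
E
```

```text
18.4 [ 490.56 -257.16   82.98] [ 3.14 -0.    1.22] [-0.04 -0.94 -1.27] [ 0.03  0.03 -0.02] 0.5675820505423391
```

View pics/w15.png

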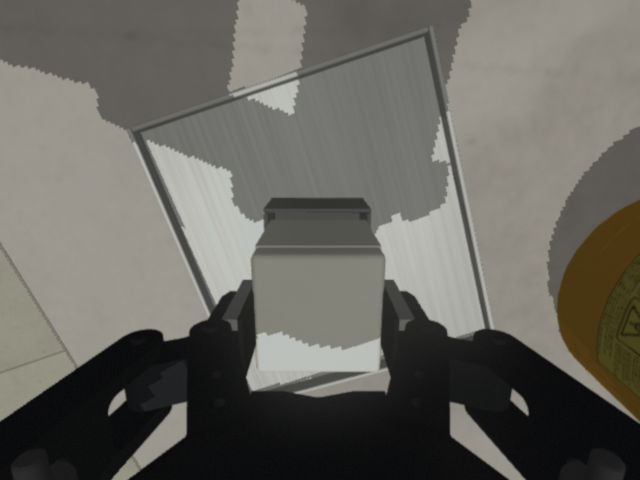

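View pics/s15.png

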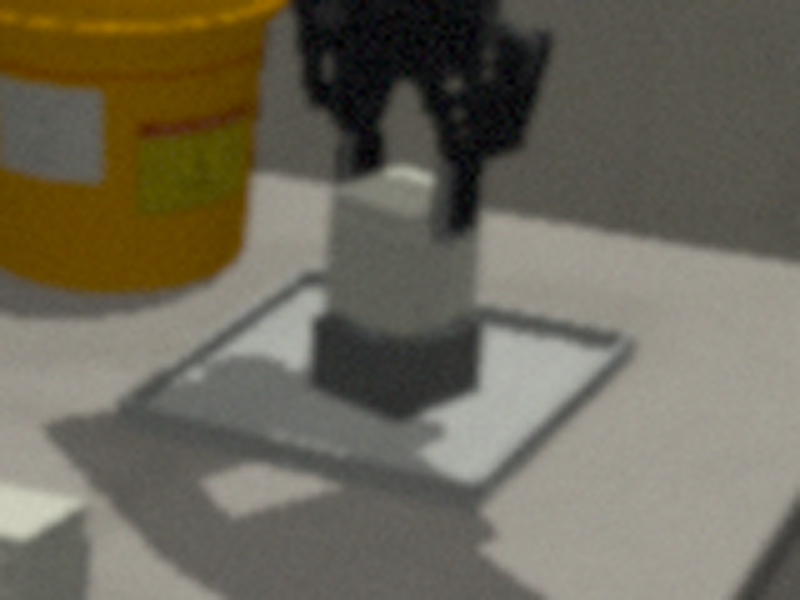

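The rack is coming out cleanly, the cover stays put, and the load is about 1.2 N, which is the rack alone. Continuing.

Emit:
{"api": "servo_tool", "payload": {
  "plan": [
    [0,0,-0.002,0,0,0],
    [0,0,-0.005,0,0,0],
    [0,0,-0.009,0,0,0],
    [0,0,-0.014,0,0,0],
    [0,0,-0.02,0,0,0],
    [0,0,-0.028,0,0,0],
    [0,0,-0.038,0,0,0],
    [0,0,-0.05,0,0,0],
    [0,0,-0.063,0,0,0],
    [0,0,-0.076,0,0,0],
    [0,0,-0.085,0,0,0],
    [0,0,-0.085,0,0,0]
  ]
}}

```text
time_s: 19.7
ee_pos: [491.2, -257.5, 169.2]
eef_rot: [3.139, -0.0, 1.221]
wrist_force: [0.3, -0.1, -1.7]
width: 0.573
```

```bash
python3 - <<'E'
from g import *
o=bot.observe();print(o["time_s"],o["ee_pos"],o["eef_rot"],o["wrist_force"],o["width"])
d=eyes.get_image("wrist");cv2.imwrite("pics/w16.png",d["pixels"][:,:,::-1])
d=eyes.get_image("scene");cv2.imwrite("pics/s16.png",cv2.resize(d["pixels"][130:250,300:460,::-1],None,fx=5,fy=5,interpolation=cv2.INTER_CUBIC))
print(onz(d,(470,490),0)) if 0 else None
t=eyes.get_image("top");cv2.imwrite("pics/t16.png",t["pixels"][:,:,::-1])
E
```

```text
19.7 [ 491.17 -257.5   169.23] [ 3.14 -0.    1.22] [ 0.26 -0.06 -1.7 ] 0.5728516098419042
```

View pics/s16.png

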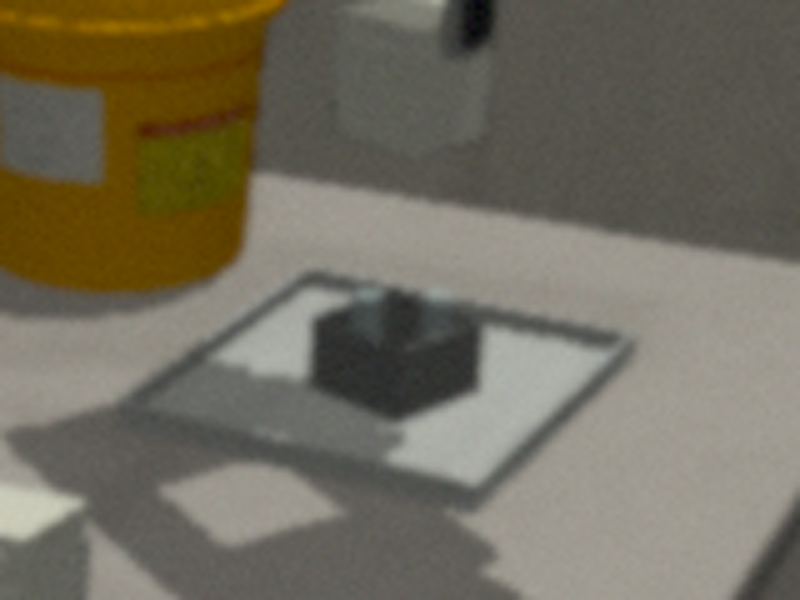

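View pics/w16.png

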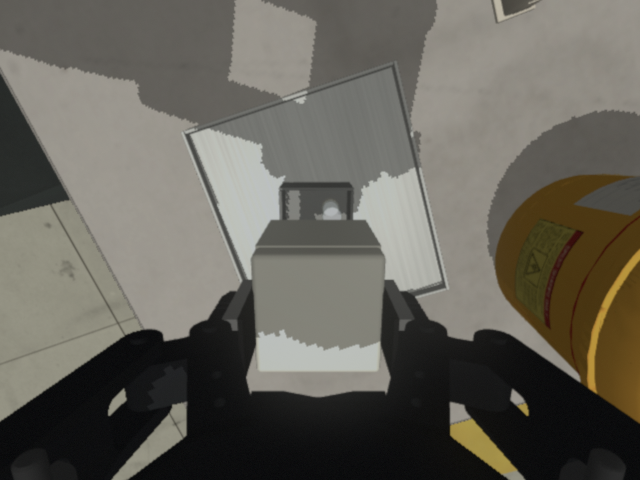

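View pics/t16.png

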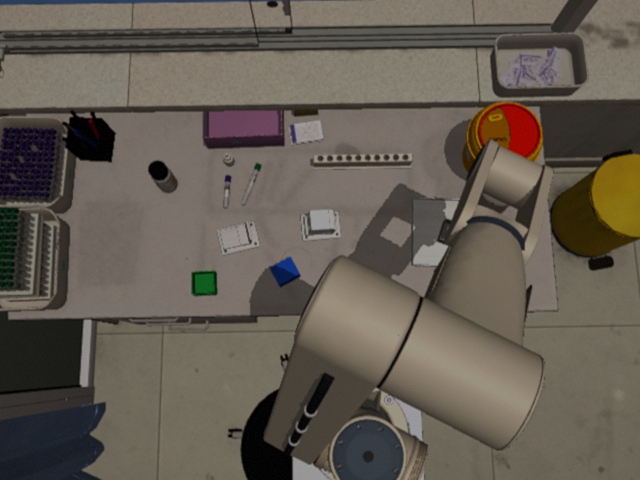

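Scene crop shows the two vials' glass tops at about (365,300) and (440,300) standing in the cover, and the wrist view shows one at (331,210). I'll set the rack on the free desk between tray and open rack, near (480,-50).

Emit:
{"api": "servo_tool", "payload": {
  "plan": [
    [0.01,-0.004,0,0,0,0],
    [0.03,-0.013,0,0,0,0],
    [0.055,-0.023,0,0,0,0],
    [0.08,-0.034,0,0,0,0],
    [0.105,-0.045,0,0,0,0],
    [0.13,-0.055,0,0,0,0],
    [0.155,-0.066,0.01,0,0,0],
    [0.175,-0.074,0.03,0,0,0],
    [0.188,-0.08,0.055,0,0,0],
    [0.191,-0.081,0.08,0,0,0],
    [0.191,-0.081,0.1,0,0,0],
    [0.191,-0.081,0.11,0,0,0]
  ]
}}

```text
time_s: 21.05
ee_pos: [477.9, -48.9, 55.7]
eef_rot: [-3.138, 0.0, 1.222]
wrist_force: [-0.2, 0.4, -1.2]
width: 0.572
```

Emit:
{"api": "servo_tool", "payload": {
  "plan": [
    [0,0,0.005,0,0,0],
    [0,0,0.009,0,0,0],
    [0,0,0.012,0,0,0],
    [0,0,0.014,0,0,0],
    [0,0,0.015,0,0,0],
    [0,0,0.015,0,0,0]
  ]
}}

```text
time_s: 21.65
ee_pos: [479.7, -49.9, 42.8]
eef_rot: [-3.141, -0.001, 1.221]
wrist_force: [-0.1, 0.4, -0.8]
width: 0.572
```

```bash
python3 - <<'E'
from g import *
o=bot.observe();print(o["time_s"],o["ee_pos"],o["eef_rot"],o["wrist_force"],o["width"])
d=eyes.get_image("scene");cv2.imwrite("pics/s17.png",cv2.resize(d["pixels"][130:290,260:460,::-1],None,fx=4,fy=3.75,interpolation=cv2.INTER_CUBIC))
E
```

```text
21.65 [479.69 -49.88  42.81] [-3.14 -0.    1.22] [-0.12  0.37 -0.79] 0.571684299925297
```

View pics/s17.png

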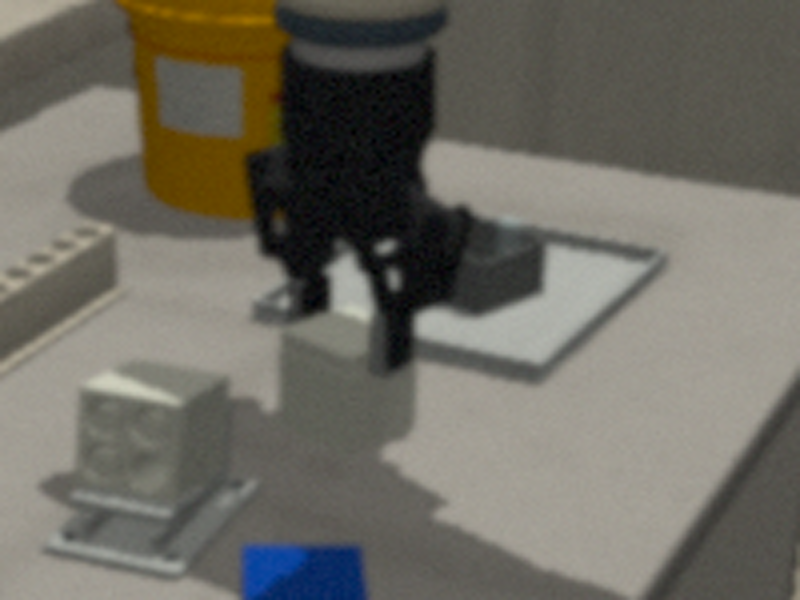

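Lowering the last few millimetres until contact.

Emit:
{"api": "servo_tool", "payload": {
  "plan": [
    [0,0,0.001,0,0,0],
    [0,0,0.002,0,0,0],
    [0,0,0.002,0,0,0]
  ]
}}

```text
time_s: 22.0
ee_pos: [479.5, -49.8, 40.6]
eef_rot: [-3.141, -0.0, 1.221]
wrist_force: [-0.8, -1.0, -1.2]
width: 0.566
```

Emit:
{"api": "servo_tool", "payload": {
  "plan": [
    [0,0,0.0005,0,0,0],
    [0,0,0.001,0,0,0],
    [0,0,0.001,0,0,0]
  ]
}}

```text
time_s: 22.3
ee_pos: [479.6, -49.8, 39.9]
eef_rot: [-3.141, -0.0, 1.221]
wrist_force: [-1.2, 0.6, 5.4]
width: 0.57
```

Contact at 5 N. Releasing and retreating upward.

Emit:
{"api": "servo_tool", "payload": {
  "plan": [
    [0,0,0,0,0,0],
    [0,0,0,0,0,0],
    [0,0,0,0,0,0],
    [0,0,0,0,0,0],
    [0,0,0,0,0,0]
  ],
  "fingers": 1
}}

```text
time_s: 22.8
ee_pos: [479.6, -49.8, 39.6]
eef_rot: [-3.141, -0.0, 1.221]
wrist_force: [0.9, 0.2, 0.5]
width: 0.996
```

Emit:
{"api": "servo_tool", "payload": {
  "plan": [
    [0,0,-0.008,0,0,0],
    [0,0,-0.02,0,0,0],
    [0,0,-0.04,0,0,0],
    [0,0,-0.065,0,0,0],
    [0,0,-0.09,0,0,0],
    [0,0,-0.12,0,0,0],
    [0,0,-0.15,0,0,0],
    [0,0,-0.18,0,0,0],
    [0,0,-0.2,0,0,0],
    [0,0,-0.2,0,0,0]
  ]
}}

```text
time_s: 23.8
ee_pos: [481.3, -50.1, 243.6]
eef_rot: [3.136, -0.002, 1.221]
wrist_force: [1.0, -0.2, -0.9]
width: 0.999
```

```bash
python3 - <<'E'
from g import *
o=bot.observe();print(o["time_s"],o["ee_pos"],o["wrist_force"],o["width"])
d=eyes.get_image("scene");cv2.imwrite("pics/s18.png",cv2.resize(d["pixels"][130:290,260:460,::-1],None,fx=4,fy=3.75,interpolation=cv2.INTER_CUBIC))
d=eyes.get_image("top");cv2.imwrite("pics/t18.png",cv2.resize(d["pixels"][180:300,340:520,::-1],None,fx=4,fy=4,interpolation=cv2.INTER_CUBIC))
d=eyes.get_image("wrist");cv2.imwrite("pics/w18.png",d["pixels"][:,:,::-1])
E
```

```text
23.8 [481.31 -50.1  243.61] [ 0.99 -0.24 -0.94] 0.9994223061316125
```

View pics/s18.png

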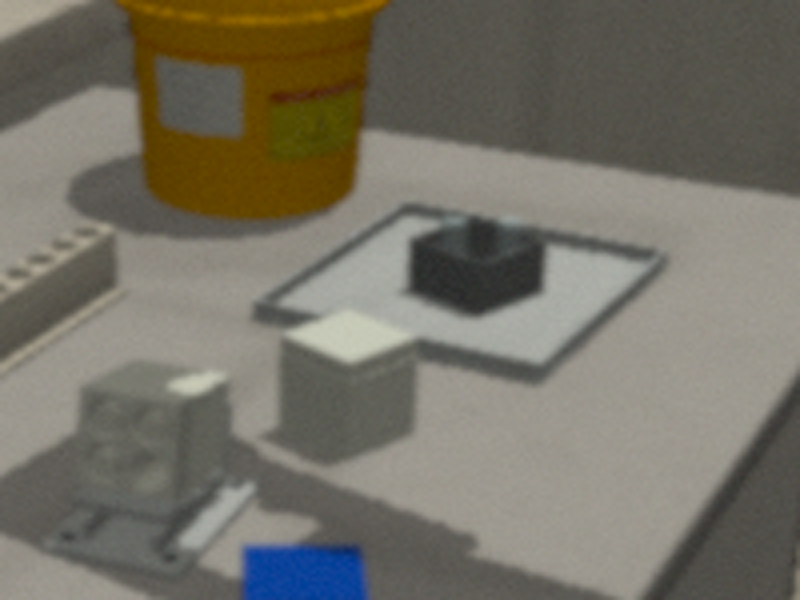

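View pics/t18.png

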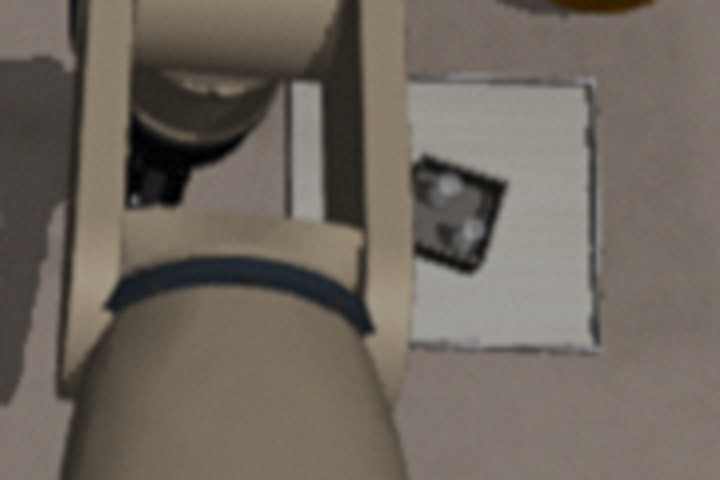

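View pics/w18.png

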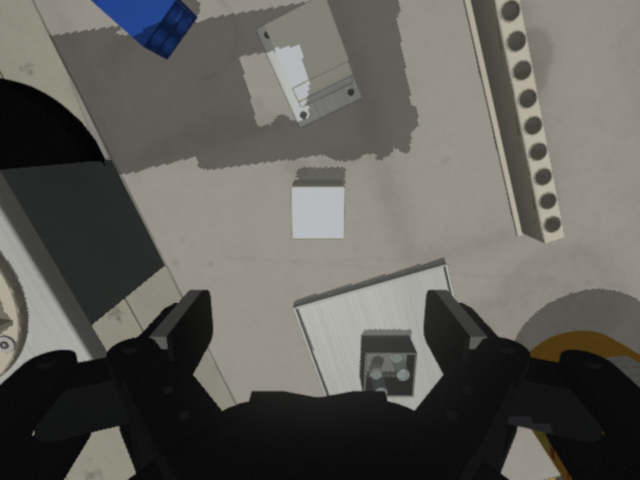

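The scene and top views show both vials upright at opposite corners of the cover (top crop (445,185) and (470,232)). The cover is flat in the tray, and the rack stands on the desk at wrist pixel (318,212), clear of everything. Handing in.

```bash
python3 -c "
from bench import bot
o=bot.observe();print(o['time_s'],abs(o['qd']).max());print(bot.sign_off())"
```

```text
23.95 0.01558539630968502
the job is handed in; nothing more can be done
None
```

The job is done and handed in at about 24 s of the 58 s allowed. I gripped the covered rack by its cover, lifted it off the stand and turned it over. I set it in the tray with the cover flat underneath, then lifted the rack straight off and stood it foot-up on the desk at about (480, -50) mm, outside the tray.

- **Final pictures:** both vials stand upright in the cover at opposite corners. They went in caps down, but the caps themselves are out of sight on the cover's floor.
- **Other objects:** the rack stands clear of the tray, and the gripper is about 180 mm above it, touching nothing. The open rack, the blue block and the green cap were not touched.
- **Forces:** the readings at the end of each move never passed about 7 N (5 N at each set-down). Forces within a move were not recorded.
- **Disagreement:** a single-view estimate of the cover's height (46 mm) was about 10 mm lower than the two-view estimate (56 mm). I used the two-view value, and a check picture before the grasp agreed with it to about 1 px.
- **Set-down:** contact in the tray came about 1.5 mm higher than predicted.

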